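# Free the left-hand nut and drive the clamp wedge home

## Robot

A 6-joint arm with a two-finger parallel gripper is mounted at the origin on a cart in front of the work surface, level with it; the furniture and walls round the work are solid. World frame = base frame: x ahead of the robot, y to its left, z up, the work surface at z = 0. Lengths are in m, angles in rad, forces in N, time in s.
With the tool pointing down it reaches from about 0.425 to 0.925 m from the base axis. Payload 12.5 kg.
Tool frame: the origin (TCP) lies on the centre line of the jaws, within the pads' length; the fingertips stand 25 mm ahead of it and the grasp point (between the pads) lies 6 mm ahead of it (ctrl.finger_overhang is the distance from the TCP to the fingertips, in m); z points along the fingers, y is the direction in which the jaws open and shut (so a half turn about z gives the same grasp; the last joint's range is limited). The gripper opens to 85 mm and grips with 20 to 120 N. Pads are 22 mm wide; open, the fingers measure 114 mm over their backs; the gripper's body (76 mm by 85 mm) begins 54 mm behind the grasp point. The pads swing forward as they close: fully open they stand 13 mm farther back than shut.
Start: joints at [1.19, 0.491, 1.559, -0, 1.092, -0.106], TCP at [0.17, 0.602, 0.256] pointing down, gripper open.
Joint ranges: [-3.1, 3.1], [-0.84, 2.19], [0.05, 2.79], [-1.13, 4.28], [0.06, 2.93], [-2.69, 2.69]. Speed limits (rad/s): [2.22, 2.22, 2.79, 3.14, 3.14, 3.14].

## Interface

Orientations are given as a unit quaternion [w, x, y, z].
In Python, from plant import ctrl gives the robot as it stands. The module is installed in compiled form; this text tells all that it offers.
- The arm moves only by the tool step_arm, never from a script. Its argument "moves" is a list of rows, each a list of 2 entries, a list of its own where there are three numbers: the shift along the world's x, y, z normalised to -1 to 1, where 1 is 2.5 cm, then the turn, a rotation vector about the world's x, y, z normalised to -1 to 1, where 1 is 5 degrees. A call has 1 to 20 rows; each row shifts and turns the pose as measured when the row begins; what a row does not reach is not made up. A row lasts 1/12 s, in which the tool goes at most 41.7 mm and 7.16 degrees, less where a joint would pass 70% of its speed; a pose out of reach is approached as far as the arm can. A call with a number of a shift or a turn outside -1 to 1 is refused whole. A call with a gripper value outside its range is refused whole. "grip" is the closure, from -1 (fully open) to 1 (shut), set as the call begins (left out, the last holds). The fingers move at their own pace and stop on an object; "grip_force" is the grip in N (left out, the last holds). Time passes only in rows, so rows that do not move let the fingers close. It gives the time, the measured TCP pose, the force and the opening at its end, in the units of the state.
- ctrl.state(): the state, without advancing time (a new reading comes with each control period).
- ctrl.grab_frame(name): name is "scene" or "top" or "wrist"; returns a dict with "color" (384x512x3 uint8, red, green, blue), "camera_matrix" (3x3 intrinsics, pixels), "R" (3x3) and "t" (3): a world point X has camera coordinates R X + t; the wrist camera has in their place "tool_from_camera" (4x4, takes a point from camera to tool coordinates, whose origin is the TCP and whose axes are the flange's). Camera axes: x right, y down, z forward; pixel columns grow to the right and rows downward; lengths in m; the calibration is good to about 2 mm. A picture is of the moment at which its call begins: read the wrist's pose just before it. There is no depth.
- ctrl.job_done(): hands the job in, once; it reports no verdict.
The state is a dict: "t": time; "joint_pos": joint angles; "qvel": joint speeds; "tau": joint torques, N m; "tool_pos": TCP position; "tcp_rot": TCP orientation; "wrist_force": force on the tool from outside, world axes, zero at the start; "wrist_torque": the same for the moment, N m; "finger_gap": finger opening in m.
Only numpy, scipy, OpenCV 4.12 (cv2) and the standard library are available. Lean on these libraries where they do the work, as an engineer would, in place of code of your own. Each camera call takes 0.05 s, during which the arm holds its last target.

## Task

The specimen disc is loose in the wedge clamp. Release the hand nut that holds the keeper down over the wedge: it has a left-hand thread, so turn it clockwise as seen from above until it stops fully open, and never tighten it. Then drive the wedge in with the hammer alone, in several short taps of about a centimetre with the hammer drawn back off the wedge between them, until the wedge stops and the disc is gripped tight; leave the nut open, lay the hammer flat on the bench off the clamp, and do not disturb the bottle, the V anvil, the loupe or the screwdriver.

Things in the scene. Friction and masses are not known exactly. Their poses are not given: they have to be found in the camera images.
- fixture: dark grey base plate of the wedge clamp, fixed, 12 mm thick, spanning x -75..+76, y -45..+75 mm of its own frame; origin at bench height. Along its x: front rail (x -70..-51, 30 mm high) nearest the robot, wedge, moving jaw (34 mm high), specimen disc, fixed jaw (x 61..74, 38 mm high). The wedge is driven along its +y
- nut (a joint): turning of the hand nut, rad: 0 hard tight, grows CLOCKWISE seen from above (left-hand thread: clockwise loosens, counter-clockwise tightens), 2.6 fully open at a hard stop. Friction 0.12 N m; stays where it is left. Nut and keeper rise 5 mm per rad
- nut_grip (a point): middle of the nut's straight dark wing bar, on its vertical axis (x -60, y +20 mm of the fixture). Bar: 56 mm along this frame's x, 16 mm thick in y (grip across this), 23 mm high, this point at mid height, 62 mm over the bench at 0 rad. The stud's end (11 mm) stands through it, 90 mm over the bench. The flat keeper strap (24 mm wide, reaching over the wedge) has its top 20 mm below this point
- wedge (a joint): advance of the steel wedge along the fixture's +y, m: 0 outermost, 0.034 home at its hard stop. Friction 5 N, it stays where it is left. Until the nut is turned to about 1.8 rad the keeper blocks a step on the wedge at 0.009. It pushes the moving jaw 1 mm towards the disc per 8 mm; the disc is squeezed over the last 6 mm
- wedge_face (a point): centre of the end face of the wedge's striking head, the face to be hit, looking to the fixture's -y (axes as the fixture's). Face 27 mm wide (x) and 36 mm high (14 to 50 mm over the bench); it moves with the wedge
- specimen: steel disc 58 mm in diameter and 15 mm high, lying on the base plate between the jaws; origin in its underside's centre
- hammer: wooden-handled hammer, steel head with two equal round black faces; 215 mm long, about 0.3 kg, lying flat. Origin on the underside below the handle, z up as it lies. Handle (20 mm wide in y, 22 mm high in z, centre at z 15 mm) along x from -110 to +75 mm; head across it at x +90 mm, 30 mm in diameter, faces at y -42 and +42 mm; either may strike
- hammer_grip (a point): a good point to grip the handle, at hammer x +30, z 15 mm, on its centre line, near the centre of mass; grip across the 20 mm (hammer y)
- hammer_head (a point): centre of the hammer's head, hammer x +90, z 15 mm; the faces are 42 mm from it along the hammer's -y and +y
- bottle: white bottle with a cap, 52 mm across, 130 mm high, standing to the left of the clamp (loose; origin under it)
- v_anvil: black V anvil, 41 mm across, 47 mm high, standing to the right of the clamp (loose; origin under it)
- loupe: black stand loupe, 39 mm across, 32 mm high, standing in front of the clamp (loose; origin under it)
- screwdriver: screwdriver lying on the bench, 191 mm long along its y, handle 28 mm thick (loose; origin under its middle)
- jaw: moving jaw of the clamp, a steel block 70 mm wide between wedge and disc; origin at the fixture's origin when the wedge is at 0; it cannot be moved by hand
There are look-alikes about, which are no part of the job. Leave any pink or turquoise look-alike of the specimen alone.

How it is judged:
By the outcome, as a careful person would: the job done as asked, in the order asked, and still so for the second after the job is handed in, with the robot touching nothing.
It also fails if it takes over 64 s, if anything falls off the work surface, if the arm or the gripper's body presses on something with over 40 N, if the wrist force passes 120 N, or if a joint passes its speed limit or range.

## Working session

There is one attempt and no reset: what is moved stays moved. The work goes in short steps, Python scripts to look and compute and a tool call to move; the robot and the scene stay as the last step left them, time stands still between calls to the robot, and variables do not carry over. Pictures are saved under pics/ and viewed, and the job is handed in when it is done.

Besides the shell and the picture viewer there is one more tool, called after "Request:" in YAML: its name, and indented under it one key for each argument. step_arm: Moves the arm, as the interface text tells. Its arguments: {"type":"object","properties":{"moves":{"type":"array","items":{"type":"array"}},"grip":{"type":"number"},"grip_force":{"type":"number"}},"required":["moves"]}

```bash
mkdir -p pics; ls; cat > h.py <<'E'
import numpy as np, cv2
from plant import ctrl
def save(name,fn,scale=1):
    f=ctrl.grab_frame(name); np.savez('pics/'+fn+'.npz',**f)
    cv2.imwrite('pics/'+fn+'.png',cv2.resize(f['color'][:,:,::-1],None,fx=1.5,fy=1.5,interpolation=cv2.INTER_CUBIC)); return f
def ray(f,u,v,z):
    K=f['camera_matrix'];R=f['R'];t=f['t']
    d=R.T@np.linalg.inv(K)@np.array([u,v,1.]);c=-R.T@t
    return c+d*(z-c[2])/d[2]
def proj(f,X):
    p=f['camera_matrix']@(f['R']@np.array(X)+f['t']);return p[:2]/p[2]
E
python3 - <<'E'
from h import *
s=ctrl.state();print(s)
for n in ['scene','top','wrist']: save(n,n+'0')
E
```

```text
pics
{'t': 0.0, 'joint_pos': array([ 1.19043816e+00,  4.91555874e-01,  1.55945483e+00,  1.82009437e-05,
        1.09170385e+00, -1.05585109e-01]), 'qvel': array([ 0.00053455,  0.00019331, -0.00035574,  0.00047608,  0.00146897,
       -0.00119664]), 'tau': array([ 9.26187095e-04, -6.18474340e+01, -2.61592126e+01, -6.85182385e-05,
        4.15960414e-03,  2.01254032e-06]), 'tool_pos': array([0.16947088, 0.60137632, 0.25572816]), 'tcp_rot': array([-1.42793792e-04,  1.36958880e-01,  9.90576575e-01, -5.42529163e-04]), 'wrist_force': array([ 0.52442381,  0.86765267, -0.60084121]), 'wrist_torque': array([0.00769682, 0.00721264, 0.02948828]), 'finger_gap': 0.08547945765080252}
```

View pics/scene0.png

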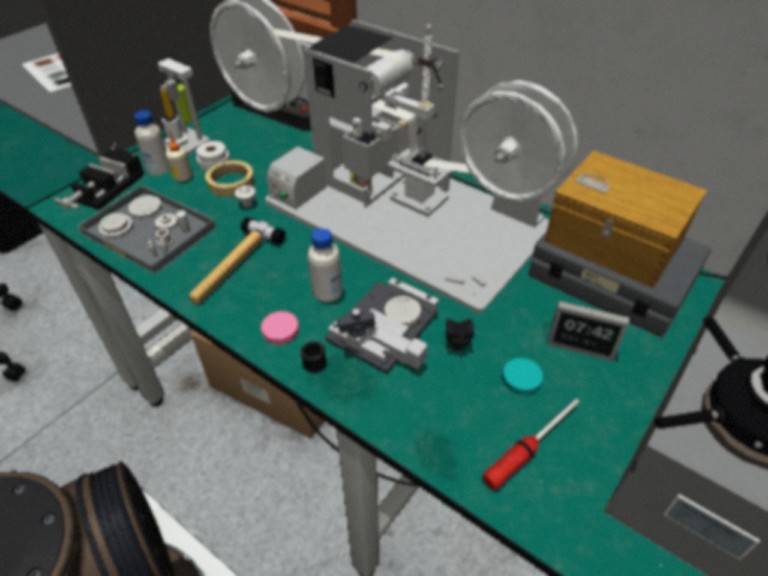

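View pics/top0.png

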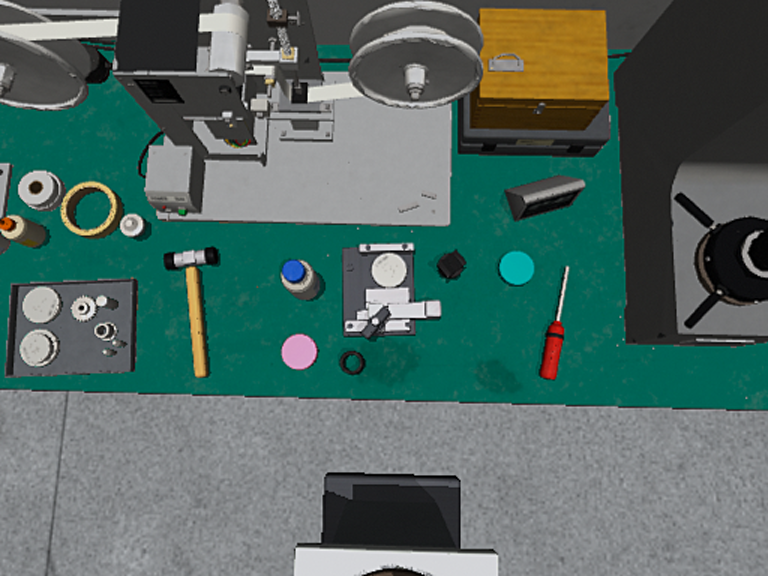

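The top view shows the clamp at about (385,295), the hammer (195,315), bottle (298,278), anvil (451,265), loupe (351,362) and screwdriver (555,330). The pink (299,352) and turquoise (516,268) discs are decoys. The specimen is the steel disc between the jaws at (388,270). Next I'll enlarge the clamp and the hammer.

```bash
python3 - <<'E'
from h import *
f=dict(np.load('pics/top0.npz'))
c=f['color'][:,:,::-1]
a=cv2.resize(c[155:250,185:315],None,fx=6,fy=6,interpolation=cv2.INTER_CUBIC);cv2.imwrite('pics/c1.png',a)
a=cv2.resize(c[155:260,100:215],None,fx=5,fy=5,interpolation=cv2.INTER_CUBIC);cv2.imwrite('pics/c2.png',a)
print(f['R'],f['t'],-f['R'].T@f['t'],f['camera_matrix'])
for p in [(0,0,0),(.5,0,0),(.5,.3,0)]: print(proj(f,p)*1.5)
E
```

```text
[[ 0.02798379 -0.99950578 -0.0143215 ]
 [-0.98534177 -0.02516965 -0.16872486]
 [ 0.16828101  0.01883313 -0.98555914]] [0.02408907 0.55912393 0.86859273] [0.4040864  0.02179179 0.95073261] [[380.46779819   0.         251.66610842]
 [  0.         380.46779819 192.28403381]
 [  0.           0.           1.        ]]
[393.32668652 655.7938212 ]
[400.31024002 328.23243466]
[221.61889999 323.50132924]
```

View pics/c1.png

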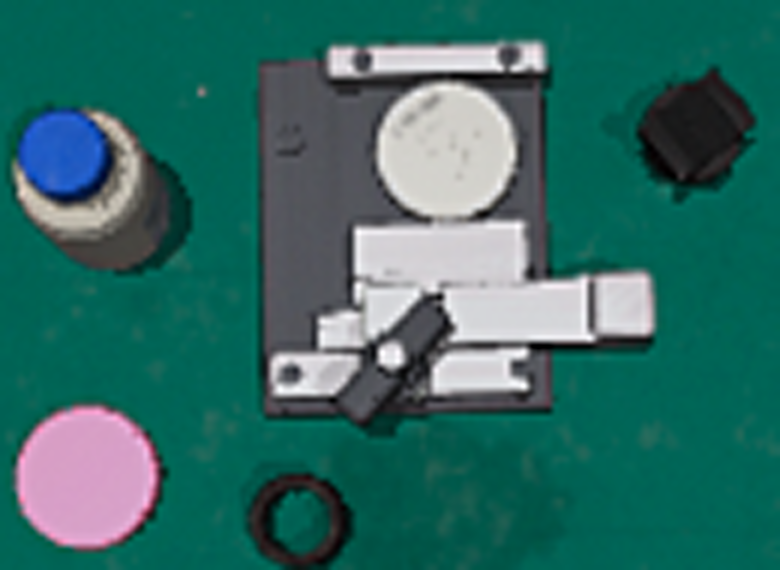

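View pics/c2.png

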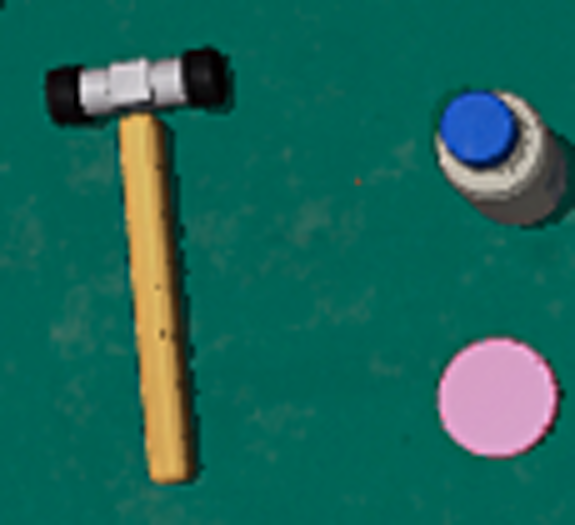

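View pics/wrist0.png

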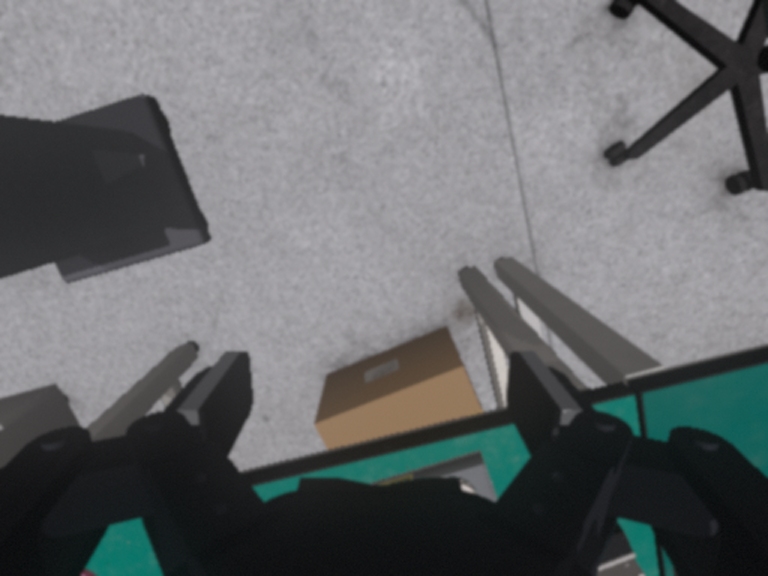

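```bash
cat > m.py <<'E'
from h import *
f=dict(np.load('pics/top0.npz'))
def c1(U,V,z): return ray(f,(U+.5)/6-.5+185,(V+.5)/6-.5+155,z)
def c2(U,V,z): return ray(f,(U+.5)/5-.5+100,(V+.5)/5-.5+155,z)
np.set_printoptions(precision=4,suppress=True)
img=[c1(262,62,.012),c1(265,413,.012),c1(549,411,.012)]
loc=np.array([[.076,.075],[-.075,.075],[-.075,-.045]])
P=np.array(img)[:,:2];print(P)
A=loc-loc.mean(0);B=P-P.mean(0)
a=np.arctan2((A[:,0]*B[:,1]-A[:,1]*B[:,0]).sum(),(A*B).sum())
R=np.array([[np.cos(a),-np.sin(a)],[np.sin(a),np.cos(a)]]);t=P.mean(0)-R@loc.mean(0)
print('fixture',t,'yaw deg',np.degrees(a),'resid',P-(loc@R.T+t))
fx=lambda x,y:R@[x,y]+t
inv=lambda p:R.T@(np.array(p)[:2]-t)
print('nut',fx(-.06,.02))
for z in (.09,.095,.1):print('stud',z,c1(391,352,z),inv(c1(391,352,z)))
for z in (.0735,.08):print('bar ends', [c1(*q,z)[:2] for q in [(437,302),(356,408)]])
b=[c1(*q,.0735) for q in [(437,302),(356,408)]]
print('head right edge fixture', [inv(c1(654,v,.05)) for v in (275,338)], [c1(654,v,.05) for v in (275,338)])
print('head left', inv(c1(596,305,.05)))
print('disc',inv(c1(447,150,.027)))
print('hammer head faces', c2(47,95,.015),c2(228,78,.015),'handle end',c2(173,478,.015),'handle top near head',c2(142,116,.026), c2(167,478,.026))
for n,q in dict(bottle=(130,215),anvil=(695,140),loupe=(300,522)).items(): print(n,c1(*q,.02))
print(ctrl.finger_overhang)
E
python3 m.py
```

```text
[[ 0.6333  0.1011]
 [ 0.4849  0.0942]
 [ 0.4889 -0.0227]]
fixture [0.5617 0.0235] yaw deg 2.25427782987043 resid [[-0.0014 -0.0004]
 [ 0.0011 -0.0014]
 [ 0.0003  0.0017]]
nut [0.501  0.0412]
stud 0.09 [0.5026 0.0412 0.09  ] [-0.0584  0.02  ]
stud 0.095 [0.502  0.0411 0.095 ] [-0.0589  0.0199]
stud 0.1 [0.5014 0.041  0.1   ] [-0.0595  0.0198]
bar ends [array([0.5244, 0.0243]), array([0.4825, 0.0545])]
bar ends [array([0.5235, 0.0243]), array([0.4819, 0.0542])]
head right edge fixture [array([-0.0243, -0.0843]), array([-0.0495, -0.0836])] [array([ 0.5407, -0.0617,  0.05  ]), array([ 0.5155, -0.0619,  0.05  ])]
head left [-0.036 -0.061]
disc [ 0.0324 -0.0028]
hammer head faces [0.6026 0.402  0.015 ] [0.6137 0.3107 0.015 ] handle end [0.4131 0.3225 0.015 ] handle top near head [0.5907 0.3489 0.026 ] [0.4129 0.3219 0.026 ]
bottle [0.5648 0.1527 0.02  ]
anvil [ 0.6024 -0.0809  0.02  ]
loupe [0.4405 0.0777 0.02  ]
0.025
```

Request:
step_arm:
  moves:
    - [[0.55, -0.95, 0], [0, 0, -0.2]]
    - [[0.55, -0.95, 0], [0, 0, -0.2]]
    - [[0.55, -0.95, 0], [0, 0, -0.2]]
    - [[0.55, -0.95, 0], [0, 0, -0.2]]
    - [[0.55, -0.95, 0], [0, 0, -0.2]]
    - [[0.55, -0.95, 0], [0, 0, -0.2]]
    - [[0.55, -0.95, 0], [0, 0, -0.2]]
    - [[0.55, -0.95, 0], [0, 0, -0.2]]
    - [[0.55, -0.95, 0], [0, 0, -0.2]]
    - [[0.55, -0.95, 0], [0, 0, -0.2]]
    - [[0.55, -0.95, 0], [0, 0, -0.2]]
    - [[0.55, -0.95, 0], [0, 0, -0.2]]
    - [[0.55, -0.95, 0], [0, 0, -0.2]]
    - [[0.55, -0.95, 0], [0, 0, -0.2]]
    - [[0.55, -0.95, 0], [0, 0, -0.2]]
    - [[0.55, -0.95, 0], [0, 0, -0.2]]
    - [[0.55, -0.95, 0], [0, 0, -0.2]]
    - [[0.55, -0.95, 0], [0, 0, -0.2]]
    - [[0.55, -0.95, 0], [0, 0, -0.2]]
    - [[0.55, -0.95, 0], [0, 0, -0.2]]

```text
t: 1.82
tool_pos: [0.4493, 0.1052, 0.2529]
tcp_rot: [-0.001, 0.311, 0.95, -0.002]
wrist_force: [-0.2, 0.1, -0.4]
finger_gap: 0.0851
```

Request:
step_arm:
  moves:
    - [[0.6, -0.75, -0.5], [0, 0, 0]]
    - [[0.6, -0.75, -0.8], [0, 0, 0]]
    - [[0.6, -0.75, -0.8], [0, 0, 0]]
    - [[0.2, -0.2, -0.8], [0, 0, 0]]
    - [[0, 0, 0], [0, 0, 0]]

```text
t: 2.23
tool_pos: [0.5038, 0.036, 0.1785]
tcp_rot: [0.001, 0.314, 0.949, -0.001]
wrist_force: [-0.0, -0.1, -0.4]
finger_gap: 0.0853
```

```bash
python3 - <<'E'
from h import *
s=ctrl.state();print(s['tool_pos'],s['tcp_rot'],s['joint_pos'])
f=save('wrist','w1');np.savez('pics/w1p.npz',p=s['tool_pos'],q=s['tcp_rot']);print(f['tool_from_camera'])
E
```

```text
[0.50375124 0.03595638 0.17848382] [ 8.20642400e-04  3.14146650e-01  9.49373488e-01 -1.09027759e-03] [-0.05844009  0.42541285  1.93624879 -0.00360191  0.77891155 -0.98755836]
[[-8.11292928e-04 -9.62316212e-01 -2.71931699e-01  6.93444176e-02]
 [ 9.99999145e-01 -5.01802695e-04 -1.20765386e-03  8.09920046e-04]
 [ 1.02568883e-03 -2.71932446e-01  9.62315797e-01 -1.17144815e-01]
 [ 0.00000000e+00  0.00000000e+00  0.00000000e+00  1.00000000e+00]]
```

View pics/w1.png

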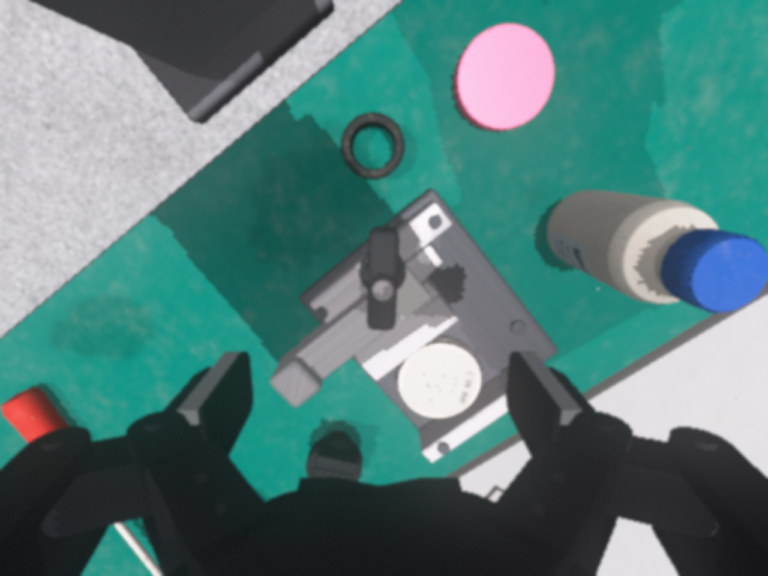

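The wrist view shows the nut bar almost vertical, across the jaws as needed. The stud top is at (381,289) and the bar runs from (384,228) to (381,328). The loupe, disc, bottle and anvil are all clear. Next I'll cast rays.

```bash
cat >> h.py <<'E'
from scipy.spatial.transform import Rotation as Ro
def wray(fn,U,V,z,s=1.5):
    f=np.load('pics/'+fn+'.npz');p=np.load('pics/'+fn+'p.npz');T=f['tool_from_camera'];q=p['q']
    Rw=Ro.from_quat([q[1],q[2],q[3],q[0]]).as_matrix()
    u=(U+.5)/s-.5;v=(V+.5)/s-.5
    d=Rw@T[:3,:3]@np.linalg.inv(f['camera_matrix'])@[u,v,1];c=Rw@T[:3,3]+p['p']
    return c+d*(z-c[2])/d[2]
E
python3 - <<'E'
from h import *
np.set_printoptions(precision=4,suppress=True)
for z in (.09,.0935,.1): print(z,wray('w1',381,289,z))
for z in (.0735,.077): print(z,wray('w1',384,230,z),wray('w1',381,328,z))
print(wray('w1',322,385,.05),wray('w1',272,381,.05),wray('w1',298,407,.05))
for u,v in [(433,190),(556,350),(302,297)]: print(wray('w1',u,v,.012))
E
```

```text
0.09 [0.4981 0.0418 0.09  ]
0.0935 [0.4973 0.0424 0.0935]
0.1 [0.4957 0.0436 0.1   ]
0.0735 [0.4773 0.0592 0.0735] [0.5202 0.0254 0.0735]
0.077 [0.4769 0.0595 0.077 ] [0.5191 0.0262 0.077 ]
[ 0.5367 -0.0337  0.05  ] [ 0.5154 -0.0575  0.05  ] [ 0.5398 -0.0562  0.05  ]
[0.4833 0.0948 0.012 ]
[0.6286 0.1016 0.012 ]
[ 0.4889 -0.0195  0.012 ]
```

Request:
step_arm:
  moves:
    - [[-0.16, 0.22, -0.8], [0, 0, -0.3]]
    - [[0, 0, -0.8], [0, 0, 0]]
    - [[0, 0, -0.8], [0, 0, 0]]
    - [[0, 0, -0.8], [0, 0, 0]]
    - [[0, 0, -0.5], [0, 0, 0]]
    - [[0, 0, 0], [0, 0, 0]]

```text
t: 2.78
tool_pos: [0.5001, 0.0458, 0.0919]
tcp_rot: [0.005, 0.326, 0.945, 0.0]
wrist_force: [0.3, -0.3, 1.1]
finger_gap: 0.0853
```

Request:
step_arm:
  moves:
    - [[0, -0.15, -0.4], [0, 0, 0]]
    - [[0, 0, -0.3], [0, 0, 0]]
    - [[0, 0, 0], [0, 0, 0]]

```text
t: 3.03
tool_pos: [0.5007, 0.0432, 0.0763]
tcp_rot: [0.007, 0.325, 0.946, 0.001]
wrist_force: [-0.7, 0.6, -0.1]
finger_gap: 0.0854
```

Request:
step_arm:
  moves:
    - [[0, -0.05, -0.08], [-0.1, 0.1, 0]]
    - [[0, 0, 0], [0, 0, 0]]
    - [[0, 0, 0], [0, 0, 0]]
    - [[0, 0, 0], [0, 0, 0]]
    - [[0, 0, 0], [0, 0, 0]]
    - [[0, 0, 0], [0, 0, 0]]
    - [[0, 0, 0], [0, 0, 0]]
  grip: 1
  grip_force: 60

```text
t: 3.62
tool_pos: [0.5004, 0.0405, 0.0769]
tcp_rot: [0.004, 0.324, 0.946, -0.006]
wrist_force: [0.7, 1.4, -4.4]
finger_gap: 0.0228
```

```bash
python3 - <<'E'
from h import *
s=ctrl.state();print(s)
f=save('wrist','w2')
E
```

```text
{'t': 3.6167, 'joint_pos': array([-0.04430178,  0.59134661,  2.02226943, -0.02846751,  0.52296778,
       -0.93031567]), 'qvel': array([-0.00637211, -0.00680856,  0.00045934, -0.00544883,  0.0028768 ,
       -0.00076894]), 'tau': array([-4.68993969e-01, -5.64959836e+01, -1.29056078e+01, -1.67662790e-01,
        2.52781464e-01,  5.33606764e-02]), 'tool_pos': array([0.50043232, 0.04050436, 0.07693568]), 'tcp_rot': array([ 0.00449062,  0.3241071 ,  0.94599014, -0.00608939]), 'wrist_force': array([ 0.66441234,  1.43049677, -4.43349342]), 'wrist_torque': array([ 0.32588474, -0.21637085,  0.05251992]), 'finger_gap': 0.02279504106636529}
```

View pics/w2.png

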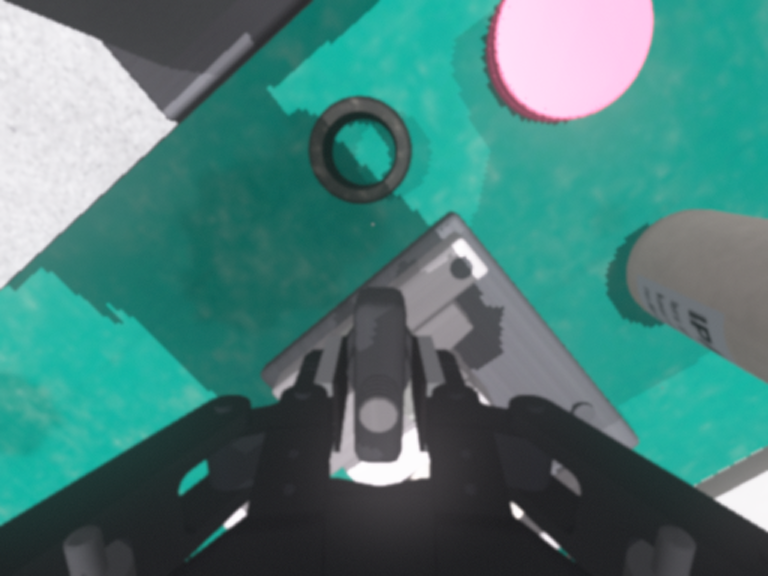

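The fingers straddle the bar and are almost closed on it. The gap is still 23 mm, so I'll let them finish.

Request:
step_arm:
  moves:
    - [[0, 0, 0], [0, 0, 0]]
    - [[0, 0, 0], [0, 0, 0]]
    - [[0, 0, 0], [0, 0, 0]]

```text
t: 3.92
tool_pos: [0.5005, 0.0406, 0.0769]
tcp_rot: [0.005, 0.324, 0.946, -0.006]
wrist_force: [-2.0, -1.1, -0.4]
finger_gap: 0.0224
```

```bash
python3 - <<'E'
from h import *
s=ctrl.state();print(s['wrist_torque'],s['finger_gap'])
f=save('wrist','w3')
cv2.imwrite('pics/w3c.png',cv2.resize(f['color'][180:330,170:340,::-1],None,fx=4.5,fy=4,interpolation=cv2.INTER_CUBIC))
f=save('scene','s3')
cv2.imwrite('pics/s3c.png',cv2.resize(f['color'][150:270,190:320,::-1],None,fx=5,fy=5,interpolation=cv2.INTER_CUBIC))
E
```

```text
[-0.22997715  0.04855856 -0.02545273] 0.022413764529103045
```

View pics/w3c.png

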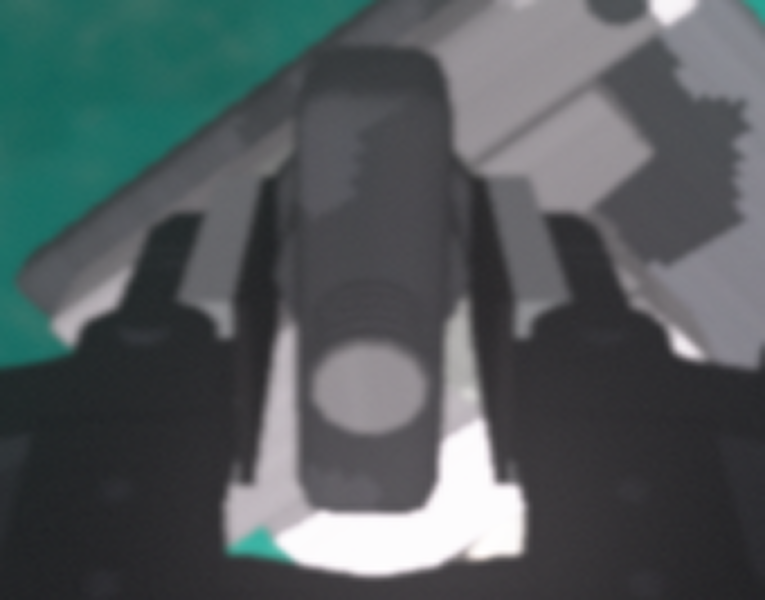

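View pics/s3c.png

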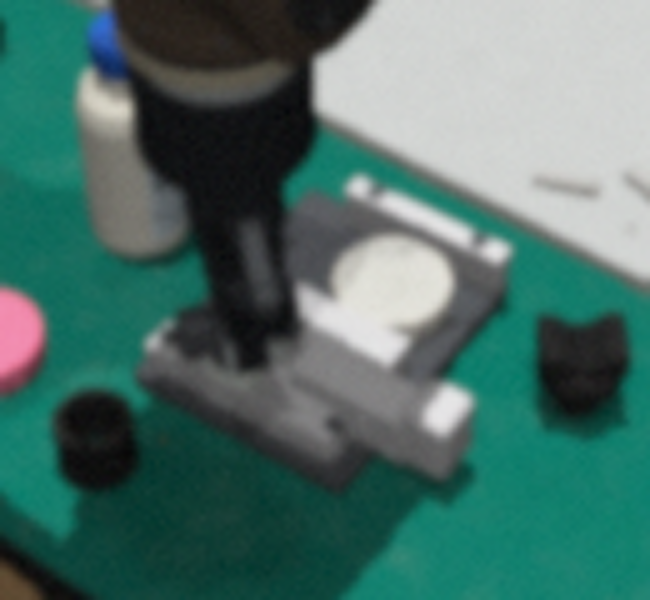

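A round hub under the bar, wider than the bar, is what the fingertips have caught. I'll open a little, raise 7 mm and close on the bar itself.

Request:
step_arm:
  moves:
    - [[0, 0, 0], [0, 0, 0]]
    - [[0, 0, 0], [0, 0, 0]]
    - [[0, 0.04, 0.3], [0, 0, 0]]
    - [[0, 0, 0], [0, 0, 0]]
  grip: 0.2

```text
t: 4.35
tool_pos: [0.5006, 0.042, 0.0849]
tcp_rot: [0.004, 0.324, 0.946, -0.006]
wrist_force: [0.6, -1.1, 0.2]
finger_gap: 0.0341
```

Request:
step_arm:
  moves:
    - [[0, 0, 0], [0, 0, 0]]
    - [[0, 0, 0], [0, 0, 0]]
    - [[0, 0, 0], [0, 0, 0]]
    - [[0, 0, 0], [0, 0, 0]]
    - [[0, 0, 0], [0, 0, 0]]
    - [[0, 0, 0], [0, 0, 0]]
  grip: 1

```text
t: 4.85
tool_pos: [0.5, 0.041, 0.0858]
tcp_rot: [0.004, 0.324, 0.946, -0.006]
wrist_force: [-0.8, -1.2, -1.1]
finger_gap: 0.0146
```

Now it is on the bar, with a 15 mm gap. Next I turn clockwise (−z), rising with the thread.

Request:
step_arm:
  moves:
    - [[0, 0, 0.02], [0, 0, -1]]
    - [[0, 0, 0.02], [0, 0, -1]]
    - [[0, 0, 0.02], [0, 0, -1]]
    - [[0, 0, 0.02], [0, 0, -1]]
    - [[0, 0, 0.02], [0, 0, -1]]
    - [[0, 0, 0.02], [0, 0, -1]]
    - [[0, 0, 0.02], [0, 0, -1]]
    - [[0, 0, 0.02], [0, 0, -1]]
  grip_force: 80

```text
t: 5.52
tool_pos: [0.4998, 0.0407, 0.0896]
tcp_rot: [0.002, 0.638, 0.77, -0.008]
wrist_force: [-0.1, -1.5, -1.8]
finger_gap: 0.0137
```

```bash
python3 - <<'E'
from h import *
s=ctrl.state();print(s['wrist_torque'],s['wrist_force'],s['joint_pos'],s['finger_gap'])
q=s['tcp_rot'];print(2*np.degrees(np.arctan2(q[2],q[1]))-90)
E
```

```text
[-0.15005876 -0.26244224  0.09165735] [-0.06388063 -1.45589661 -1.80543923] [-0.04329286  0.57039854  2.00972299 -0.02885825  0.56857299 -0.20524057] 0.013659850428184185
10.675427694825942
```

Request:
step_arm:
  moves:
    - [[0, 0, 0.018], [0, 0, -1]]
    - [[0, 0, 0.018], [0, 0, -1]]
    - [[0, 0, 0.018], [0, 0, -1]]
    - [[0, 0, 0.018], [0, 0, -1]]
    - [[0, 0, 0.018], [0, 0, -1]]
    - [[0, 0, 0.018], [0, 0, -1]]
    - [[0, 0, 0.018], [0, 0, -1]]
    - [[0, 0, 0.018], [0, 0, -1]]
    - [[0, 0, 0.018], [0, 0, -1]]
    - [[0, 0, 0.018], [0, 0, -1]]

```text
t: 6.35
tool_pos: [0.4994, 0.0406, 0.0941]
tcp_rot: [-0.001, 0.912, 0.41, -0.009]
wrist_force: [-2.0, -0.9, -0.3]
finger_gap: 0.0138
```

```bash
cat > st.py <<'E'
from h import *
np.set_printoptions(precision=4,suppress=True)
s=ctrl.state();print(s['t'],'T',s['wrist_torque'],'F',s['wrist_force'],s['joint_pos'],s['finger_gap'],s['tool_pos'])
q=s['tcp_rot'];print('yaw',2*np.degrees(np.arctan2(q[2],q[1]))-90)
E
python3 st.py
```

```text
6.35 T [-0.3228 -0.2017  0.1328] F [-1.9822 -0.8735 -0.3283] [-0.0481  0.5639  2.0028 -0.0106  0.5925  0.6874] 0.013838998489233967 [0.4994 0.0406 0.0941]
yaw -41.62884854573038
```

Request:
step_arm:
  moves:
    - [[0, 0, 0.018], [0, 0, -1]]
    - [[0, 0, 0.018], [0, 0, -1]]
    - [[0, 0, 0.018], [0, 0, -1]]
    - [[0, 0, 0.018], [0, 0, -0.6]]

```text
t: 6.68
tool_pos: [0.4992, 0.0407, 0.0957]
tcp_rot: [-0.002, 0.967, 0.256, -0.009]
wrist_force: [2.7, 1.8, -11.4]
finger_gap: 0.0141
```

```bash
python3 st.py
```

```text
6.6833 T [ 0.3487 -0.5733  2.4056] F [  2.6705   1.8368 -11.3546] [-0.0498  0.5612  2.0019 -0.0027  0.5975  1.0057] 0.014084460027502629 [0.4992 0.0407 0.0957]
yaw -60.34992490855224
```

The hard stop is reached: torque rose to 2.4 N m after 112°, which fits a start of about 0.65 rad. I'll release and lift straight up.

Request:
step_arm:
  moves:
    - [[0, 0, 0], [0, 0, 0]]
    - [[0, 0, 0], [0, 0, 0]]
    - [[0, 0, 0], [0, 0, 0]]
    - [[0, 0, 0.2], [0, 0, 0]]
    - [[0, 0, 0.8], [0, 0, 0]]
    - [[0, 0, 0.8], [0, 0, 0]]
    - [[0, 0, 0.8], [0, 0, 0]]
    - [[0, 0.5, 0.8], [0, 0, 0]]
    - [[0.1, 1, 0.8], [0, 0, 0]]
  grip: -1

```text
t: 7.43
tool_pos: [0.4998, 0.0769, 0.2032]
tcp_rot: [-0.004, 0.966, 0.257, -0.013]
wrist_force: [0.4, -0.1, -0.4]
finger_gap: 0.0852
```

```bash
python3 st.py; python3 - <<'E'
from h import *
f=save('top','top4')
cv2.imwrite('pics/t4c.png',cv2.resize(f['color'][155:250,185:315,::-1],None,fx=6,fy=6,interpolation=cv2.INTER_CUBIC))
E
```

```text
7.4333 T [ 0.0217 -0.0332 -0.0044] F [ 0.4004 -0.1327 -0.3978] [0.0215 0.3986 1.8951 0.0015 0.8745 1.0718] 0.08524446008384347 [0.4998 0.0769 0.2032]
yaw -60.23366714085006
```

View pics/t4c.png

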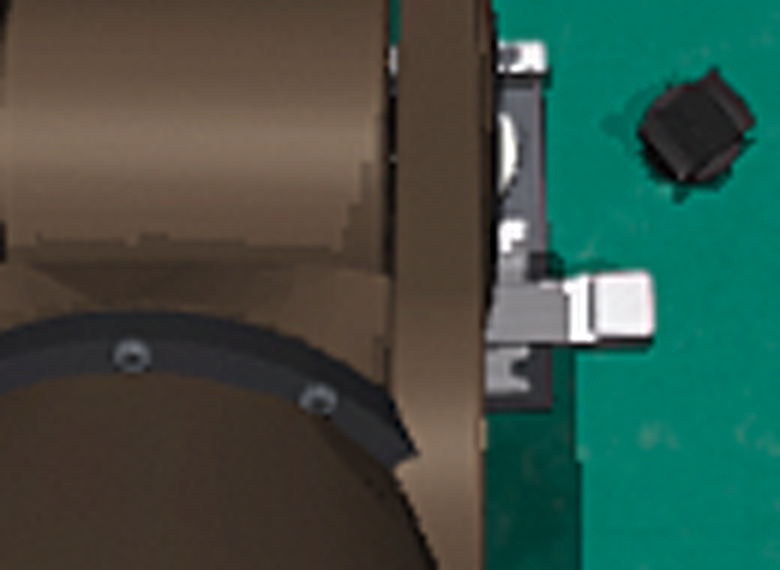

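Request:
step_arm:
  moves:
    - [[0.2, 0.96, 0.3], [0, 0, -0.38]]
    - [[0.2, 0.96, 0], [0, 0, -0.38]]
    - [[0.2, 0.96, 0], [0, 0, -0.38]]
    - [[0.2, 0.96, 0], [0, 0, -0.38]]
    - [[0.2, 0.96, 0], [0, 0, -0.38]]
    - [[0.2, 0.96, 0], [0, 0, -0.38]]
    - [[0.2, 0.96, 0], [0, 0, -0.38]]
    - [[0.2, 0.96, 0], [0, 0, -0.38]]
    - [[0.2, 0.8, 0], [0, 0, -0.38]]
    - [[0.1, 0.4, -0.2], [0, 0, -0.38]]
    - [[0, 0, -0.2], [0, 0, -0.2]]
    - [[0, 0, 0], [0, 0, 0]]

```text
t: 8.48
tool_pos: [0.5498, 0.3162, 0.2129]
tcp_rot: [-0.006, 0.997, 0.083, -0.003]
wrist_force: [-0.4, -1.4, -0.4]
finger_gap: 0.0852
```

```bash
python3 st.py; python3 - <<'E'
from h import *
s=ctrl.state();f=save('wrist','w5');np.savez('pics/w5p.npz',p=s['tool_pos'],q=s['tcp_rot'])
f=save('top','top5')
cv2.imwrite('pics/t5c.png',cv2.resize(f['color'][155:250,185:315,::-1],None,fx=6,fy=6,interpolation=cv2.INTER_CUBIC))
E
```

```text
8.4833 T [-0.0361 -0.0424 -0.0297] F [-0.3786 -1.3819 -0.4042] [0.4131 0.5474 1.5828 0.0154 1.0131 1.809 ] 0.08523125277158093 [0.5498 0.3162 0.2129]
yaw -80.44912846451888
```

View pics/w5.png

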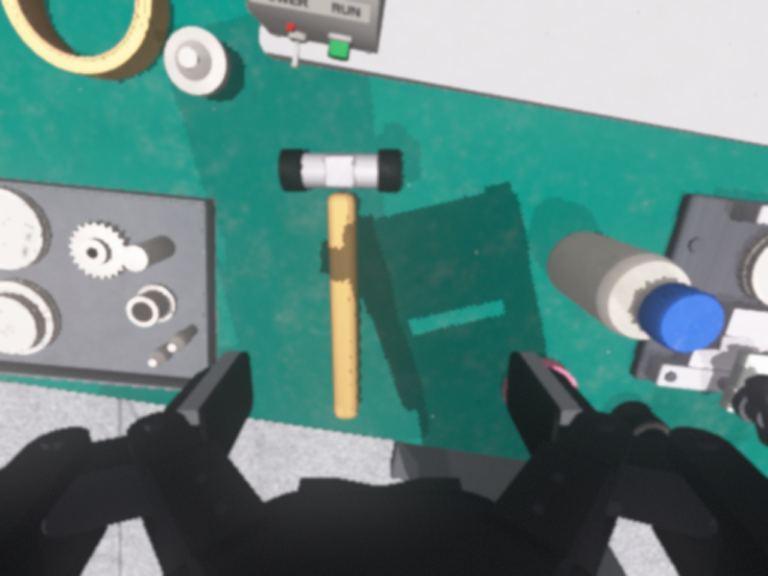

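View pics/t5c.png

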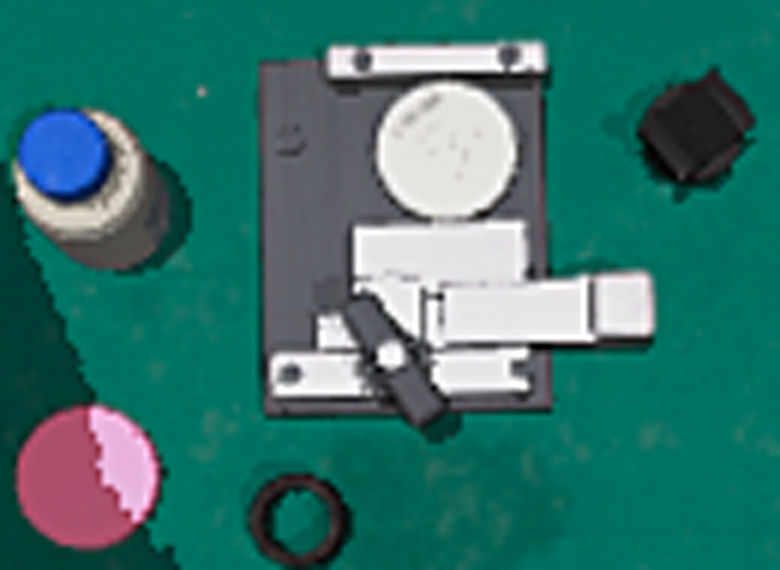

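The nut now stands turned, from (350,290) to (440,415) in the clamp crop. The hammer in the wrist view has its faces at (279,170) and (402,171), and its handle runs from (342,196) to (346,416).

```bash
python3 - <<'E'
from h import *
np.set_printoptions(precision=4,suppress=True)
e=wray('w5',346,412,.026);n=wray('w5',341.5,197,.026);a=wray('w5',279,170,.015);b=wray('w5',402,171,.015)
print(e,n,a,b,(a+b)/2,np.degrees(np.arctan2(*(n-e)[1::-1])),np.degrees(np.arctan2(-(b-a)[0]*-1,-(b-a)[1])))
m=(a+b)/2;th=np.radians(8.6)
d=(n-e);d/=np.linalg.norm(d);print('grip30',e+d*.140,m-d*.06,'grip45',e+d*.155,m-d*.045)
E
```

```text
[0.4202 0.3248 0.026 ] [0.5889 0.3525 0.026 ] [0.5991 0.4    0.015 ] [0.6129 0.3136 0.015 ] [0.606  0.3568 0.015 ] 9.319881795189175 9.068506665961191
grip30 [0.5583 0.3475 0.026 ] [0.5468 0.3471 0.015 ] grip45 [0.5731 0.3499 0.026 ] [0.5616 0.3495 0.015 ]
```

Request:
step_arm:
  moves:
    - [[0.25, 0.6, -0.8], [0, 0, -0.07]]
    - [[0.25, 0.6, -0.9], [0, 0, 0]]
    - [[0, 0.1, -0.9], [0, 0, 0]]
    - [[0, 0, -0.9], [0, 0, 0]]
    - [[0, 0, -0.9], [0, 0, 0]]
    - [[0, 0, -0.9], [0, 0, 0]]
    - [[0, 0, 0], [0, 0, 0]]

```text
t: 9.17
tool_pos: [0.5647, 0.3427, 0.0819]
tcp_rot: [-0.007, 0.997, 0.081, 0.001]
wrist_force: [-0.1, -0.3, -1.0]
finger_gap: 0.0857
```

Request:
step_arm:
  moves:
    - [[-0.08, 0.26, -0.8], [-0.16, 0, 0]]
    - [[0, 0, -0.7], [0, 0, 0]]
    - [[0, 0, -0.3], [0, 0, 0]]
    - [[0, 0, 0], [0, 0, 0]]

```text
t: 9.5
tool_pos: [0.5647, 0.3467, 0.04]
tcp_rot: [-0.0, 0.997, 0.08, 0.002]
wrist_force: [0.2, -0.0, 0.2]
finger_gap: 0.0855
```

Request:
step_arm:
  moves:
    - [[0, 0.1, -0.35], [0, 0, 0]]
    - [[0, 0, -0.05], [0, 0, 0]]

```text
t: 9.67
tool_pos: [0.5659, 0.3489, 0.0322]
tcp_rot: [-0.001, 0.997, 0.08, 0.003]
wrist_force: [0.0, -0.9, -0.0]
finger_gap: 0.085
```

Request:
step_arm:
  moves:
    - [[0, 0, 0], [0, 0, 0]]
    - [[0, 0, 0], [0, 0, 0]]
    - [[0, 0, 0], [0, 0, 0]]
    - [[0, 0, 0], [0, 0, 0]]
    - [[0, 0, 0], [0, 0, 0]]
    - [[0, 0, 0], [0, 0, 0]]
    - [[0, 0, 0], [0, 0, 0]]
    - [[0, 0, 0], [0, 0, 0]]
  grip: 1
  grip_force: 110

```text
t: 10.33
tool_pos: [0.5671, 0.3491, 0.036]
tcp_rot: [-0.002, 0.997, 0.08, 0.005]
wrist_force: [0.3, -1.0, -1.7]
finger_gap: 0.0171
```

```bash
python3 st.py; python3 - <<'E'
from h import *
f=save('wrist','w6')
E
```

```text
10.3333 T [ 0.0144 -0.0684 -0.0187] F [ 0.2512 -1.0057 -1.6956] [ 0.453   0.8035  1.6202 -0.0012  0.7072  1.8645] 0.017057589984210114 [0.5671 0.3491 0.036 ]
yaw -80.82376321763759
```

View pics/w6.png

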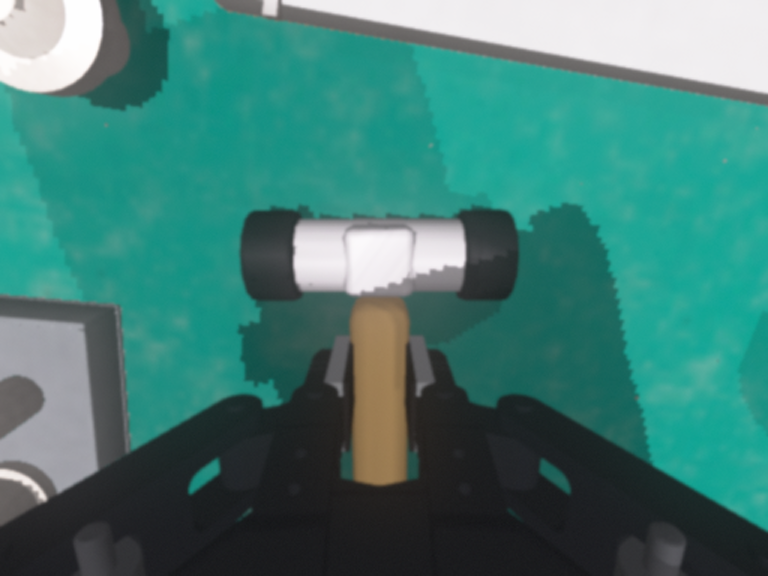

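The hammer is gripped just behind its head, square in the jaws. The faces are at (242,255) and (517,255). I'll lift it and measure how it hangs.

Request:
step_arm:
  moves:
    - [[0, 0, 0.2], [0, 0, 0]]
    - [[0, 0, 0.4], [0, 0, 0]]
    - [[0, 0, 0.8], [0, 0, 0]]
    - [[0, 0, 0.8], [0, 0, 0]]
    - [[0, 0, 0.8], [0, 0, 0]]
    - [[0, 0, 0.8], [0, 0, 0]]
    - [[0, 0, 0.8], [0, 0, 0]]
    - [[0, 0, 0], [0, 0, 0]]

```text
t: 11.05
tool_pos: [0.5648, 0.3482, 0.1573]
tcp_rot: [-0.001, 0.997, 0.08, 0.002]
wrist_force: [0.8, 0.4, -2.2]
finger_gap: 0.0168
```

```bash
python3 st.py; python3 - <<'E'
from h import *
f=save('wrist','w7')
f=save('scene','s7')
E
```

```text
11.05 T [ 0.0066 -0.025   0.0556] F [ 0.8139  0.4466 -2.2125] [ 0.4532  0.6459  1.5576 -0.0007  0.9333  1.8642] 0.01684188236712651 [0.5648 0.3482 0.1573]
yaw -80.82145690047629
```

View pics/w7.png

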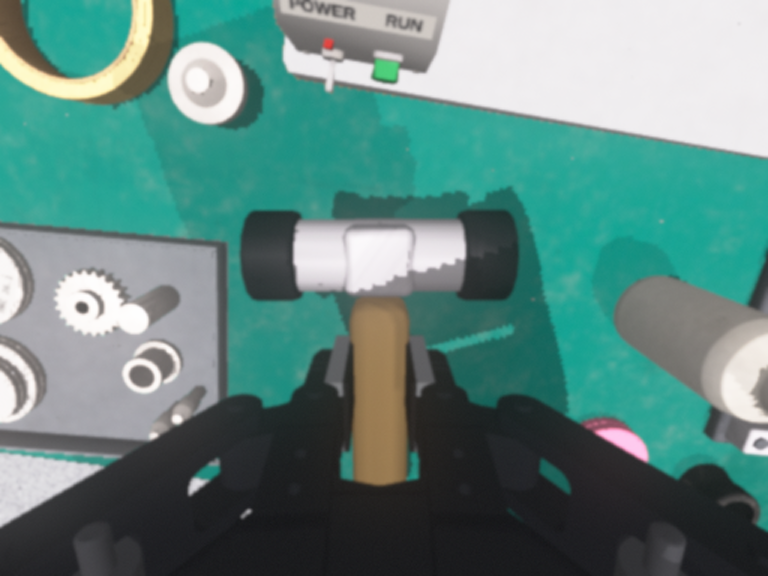

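View pics/s7.png

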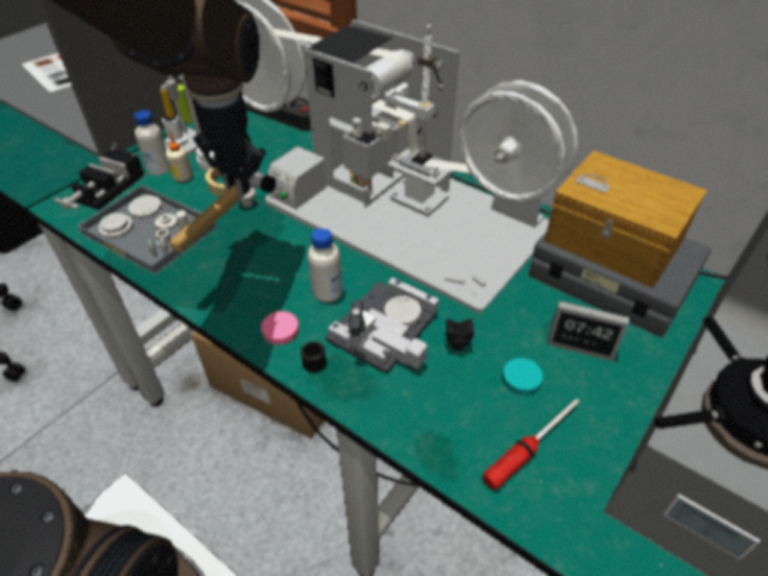

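```bash
python3 - <<'E'
from h import *
f=np.load('pics/w7.npz');T=f['tool_from_camera']
for U,V in [(242,255),(517,255),(379.5,256)]:
    d=T[:3,:3]@np.linalg.inv(f['camera_matrix'])@[(U+.5)/1.5-.5,(V+.5)/1.5-.5,1];c=T[:3,3]
    print([np.round(c+d*(z-c[2])/d[2],4) for z in (.013,.021)])
E
```

```text
[array([ 0.0415, -0.0432,  0.013 ]), array([ 0.0398, -0.0458,  0.021 ])]
[array([0.0415, 0.0419, 0.013 ]), array([0.0397, 0.0445, 0.021 ])]
[array([ 0.0412, -0.0007,  0.013 ]), array([ 0.0394, -0.0007,  0.021 ])]
```

Request:
step_arm:
  moves:
    - [[-0.2, 0, 1], [0, 0, -0.1]]
    - [[-0.2, 0, 1], [0, 0, -0.1]]
    - [[-0.2, -0.3, 1], [0, 0, -0.1]]
    - [[-0.2, -0.6, 0.8], [0, 0, -0.1]]
    - [[-0.15, -1, 0.2], [0, 0, -0.1]]
    - [[-0.15, -1, 0], [0, 0, -0.1]]
    - [[-0.15, -1, 0], [0, 0, -0.1]]
    - [[-0.15, -1, 0], [0, 0, -0.1]]
    - [[-0.15, -1, 0], [0, 0, -0.1]]
    - [[-0.15, -1, 0], [0, 0, -0.1]]
    - [[-0.15, -1, 0], [0, 0, -0.1]]
    - [[-0.15, -1, 0], [0, 0, -0.1]]
    - [[-0.15, -1, 0], [0, 0, -0.1]]
    - [[-0.15, -1, 0], [0, 0, -0.03]]
    - [[-0.15, -1, 0], [0, 0, 0]]
    - [[-0.15, -1, 0], [0, 0, 0]]
    - [[-0.15, -1, 0], [0, 0, 0]]
    - [[-0.15, -1, 0], [0, 0, 0]]
    - [[0, -1, 0], [0, 0, 0]]
    - [[0, -1, 0], [0, 0, 0]]

```text
t: 12.82
tool_pos: [0.4738, -0.0907, 0.2255]
tcp_rot: [0.002, 0.999, 0.022, -0.024]
wrist_force: [1.4, 0.1, -3.7]
finger_gap: 0.017
```

Request:
step_arm:
  moves:
    - [[0.3, -0.8, 0], [0, -0.55, 0]]
    - [[0.3, -0.6, -0.4], [0, 0, 0]]
    - [[0.1, -0.2, -0.8], [0, 0, 0]]
    - [[0, 0, -0.8], [0, 0, 0]]
    - [[0, 0, -0.8], [0, 0, 0]]
    - [[0, 0, 0], [0, 0, 0]]

```text
t: 13.32
tool_pos: [0.4886, -0.1377, 0.1461]
tcp_rot: [0.001, 1.0, 0.019, -0.003]
wrist_force: [-0.9, 0.5, -4.1]
finger_gap: 0.0171
```

Request:
step_arm:
  moves:
    - [[0.03, 0, -0.8], [0, 0, 0.06]]
    - [[0.03, 0, -0.8], [0, 0, 0]]
    - [[0, 0, -0.8], [0, 0, 0]]
    - [[0, 0, -0.7], [0, 0, 0]]
    - [[0, 0, -0.3], [0, 0, 0]]
    - [[0, 0, 0], [0, 0, 0]]

```text
t: 13.82
tool_pos: [0.489, -0.1368, 0.0567]
tcp_rot: [-0.0, 1.0, 0.022, -0.006]
wrist_force: [0.5, 1.2, -3.5]
finger_gap: 0.0172
```

```bash
python3 st.py; python3 - <<'E'
from h import *
s=ctrl.state();f=save('wrist','w8');np.savez('pics/w8p.npz',p=s['tool_pos'],q=s['tcp_rot'])
f=save('top','t8')
cv2.imwrite('pics/t8c.png',cv2.resize(f['color'][155:250,225:355,::-1],None,fx=6,fy=6,interpolation=cv2.INTER_CUBIC))
f=save('scene','s8')
cv2.imwrite('pics/s8c.png',cv2.resize(f['color'][170:290,210:350,::-1],None,fx=5,fy=5,interpolation=cv2.INTER_CUBIC))
E
```

```text
13.8167 T [-0.0299  0.0612  0.0427] F [ 0.5118  1.1687 -3.5012] [-0.4007  0.6359  2.0096 -0.0099  0.5074  1.1347] 0.017206788085916396 [ 0.489  -0.1368  0.0567]
yaw -87.47178861227297
```

View pics/w8.png

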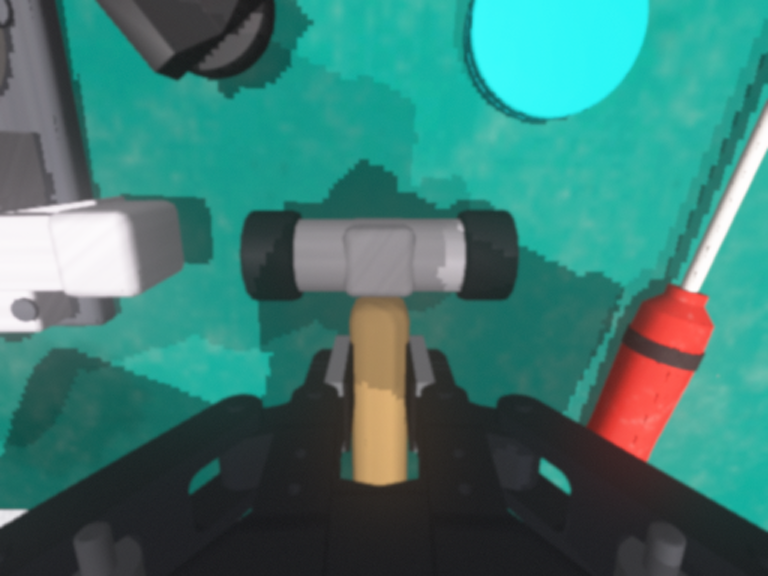

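View pics/t8c.png

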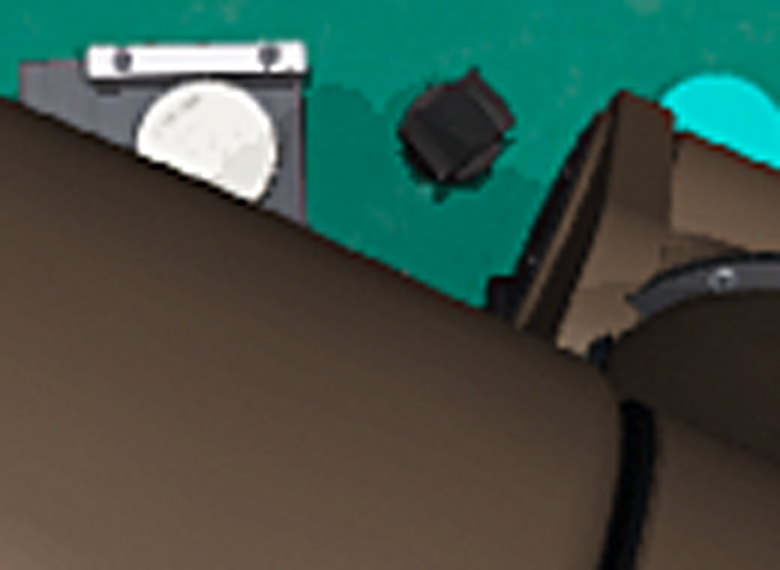

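View pics/s8c.png

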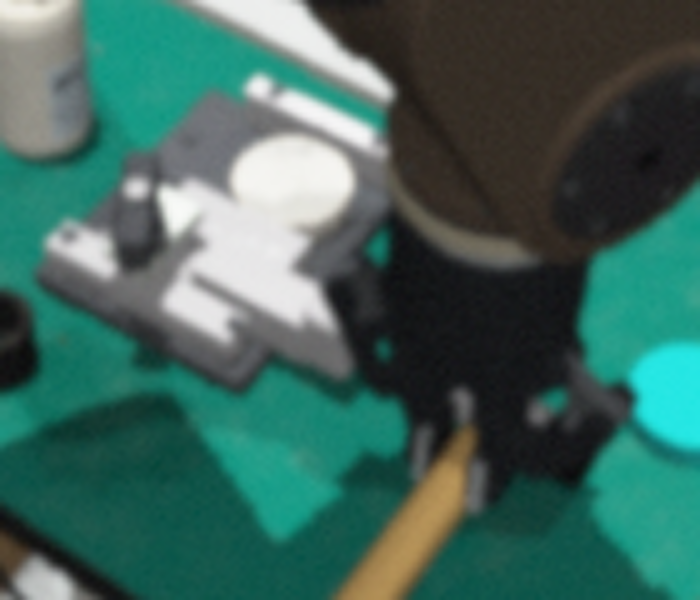

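```bash
python3 - <<'E'
from h import *
np.set_printoptions(precision=4,suppress=True)
for q in [(120,200),(137,294)]: print(wray('w8',*q,.05))
for q in [(178,202),(184,263)]: print(wray('w8',*q,.014))
for z in (.03,.036,.042):print(z,wray('w8',242,255,z),wray('w8',379,255,z))
E
```

```text
[ 0.5445 -0.0602  0.05  ]
[ 0.5166 -0.0617  0.05  ]
[ 0.5402 -0.06    0.014 ]
[ 0.5172 -0.0602  0.014 ]
0.03 [ 0.5252 -0.0876  0.03  ] [ 0.5272 -0.1342  0.03  ]
0.036 [ 0.5266 -0.0895  0.036 ] [ 0.5286 -0.1342  0.036 ]
0.042 [ 0.5281 -0.0914  0.042 ] [ 0.5299 -0.1341  0.042 ]
```

Request:
step_arm:
  moves:
    - [[0, 0.6, -0.16], [0, -0.1, 0]]
    - [[0, 0.15, 0], [0, 0, 0]]
    - [[0, 0, 0], [0, 0, 0]]

```text
t: 14.22
tool_pos: [0.4913, -0.1187, 0.0577]
tcp_rot: [0.002, 1.0, 0.022, 0.002]
wrist_force: [0.2, -0.0, -3.5]
finger_gap: 0.0174
```

Request:
step_arm:
  moves:
    - [[-0.01, 0.4, 0], [0, 0, 0]]
    - [[-0.02, 0.5, 0], [0, 0, 0]]

```text
t: 14.38
tool_pos: [0.4914, -0.0972, 0.0592]
tcp_rot: [0.003, 1.0, 0.021, 0.004]
wrist_force: [-1.4, -6.9, -6.7]
finger_gap: 0.0172
```

```bash
python3 st.py
```

```text
14.3833 T [-1.2613  0.4246 -0.153 ] F [-1.3587 -6.8995 -6.7091] [-0.3263  0.6224  2.0366 -0.0051  0.4741  1.2069] 0.01721852653851344 [ 0.4914 -0.0972  0.0592]
yaw -87.58434698252776
```

The first tap moved the wedge (about 7 N). I'll draw back, and drop about 6 mm so the hit is lower on the face.

Request:
step_arm:
  moves:
    - [[0, -0.7, 0], [0, 0, 0]]
    - [[0, -0.2, -0.3], [-0.06, -0.06, 0]]
    - [[0, 0, -0.05], [0, 0, 0]]
    - [[0, 0, 0], [0, 0, 0]]

```text
t: 14.72
tool_pos: [0.4916, -0.1168, 0.0515]
tcp_rot: [0.006, 1.0, 0.022, 0.007]
wrist_force: [0.6, -0.7, -4.5]
finger_gap: 0.017
```

```bash
python3 st.py; python3 - <<'E'
from h import *
s=ctrl.state();f=save('wrist','w9');np.savez('pics/w9p.npz',p=s['tool_pos'],q=s['tcp_rot'])
E
```

```text
14.7167 T [0.0219 0.0895 0.048 ] F [ 0.584  -0.7123 -4.5291] [-0.3615  0.6388  2.0339 -0.0122  0.4517  1.1759] 0.016976819315461147 [ 0.4916 -0.1168  0.0515]
yaw -87.46635663745616
```

View pics/w9.png

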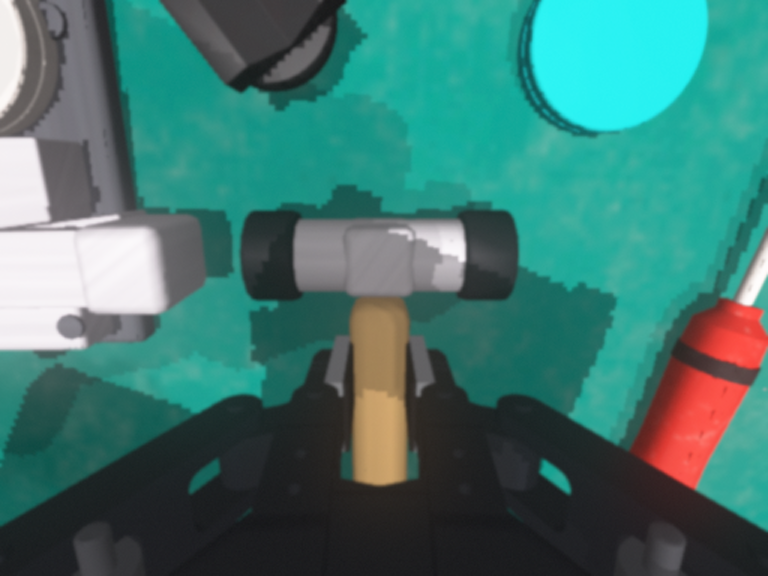

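```bash
python3 - <<'E'
from h import *
np.set_printoptions(precision=4,suppress=True)
for q in [(143,215),(162,312)]: print(wray('w9',*q,.05))
for q in [(201,218),(205,275)]: print(wray('w9',*q,.014))
E
```

```text
[ 0.5438 -0.0487  0.05  ]
[ 0.5158 -0.0514  0.05  ]
[ 0.539  -0.0503  0.014 ]
[ 0.5179 -0.0504  0.014 ]
```

Request:
step_arm:
  moves:
    - [[-0.01, 0.5, 0], [0.1, 0.14, 0]]
    - [[-0.02, 0.5, 0], [0, 0, 0]]
    - [[-0.02, 0.4, 0], [0, 0, 0]]

```text
t: 15.02
tool_pos: [0.4901, -0.0804, 0.0515]
tcp_rot: [0.001, 1.0, 0.021, 0.0]
wrist_force: [-0.4, -7.2, -3.7]
finger_gap: 0.017
```

```bash
python3 st.py
```

```text
15.0167 T [-1.1849  0.2396 -0.0967] F [-0.3741 -7.212  -3.6951] [-0.2949  0.6351  2.0463 -0.0039  0.459   1.2378] 0.016983324081042875 [ 0.4901 -0.0804  0.0515]
yaw -87.61794924582476
```

Request:
step_arm:
  moves:
    - [[0, -0.7, 0], [0, 0, 0]]
    - [[0, -0.1, 0], [0, 0, 0]]
    - [[0, 0, 0], [0, 0, 0]]

```text
t: 15.27
tool_pos: [0.4896, -0.0954, 0.0517]
tcp_rot: [0.001, 1.0, 0.023, -0.0]
wrist_force: [0.8, 1.0, -4.2]
finger_gap: 0.0165
```

```bash
python3 st.py; python3 - <<'E'
from h import *
s=ctrl.state();f=save('wrist','w10');np.savez('pics/w10p.npz',p=s['tool_pos'],q=s['tcp_rot'])
E
```

```text
15.2667 T [-0.0281  0.0387 -0.0292] F [ 0.8097  1.049  -4.1674] [-0.3242  0.6365  2.0402 -0.0032  0.4653  1.2037] 0.016485068241687505 [ 0.4896 -0.0954  0.0517]
yaw -87.38040339450116
```

View pics/w10.png

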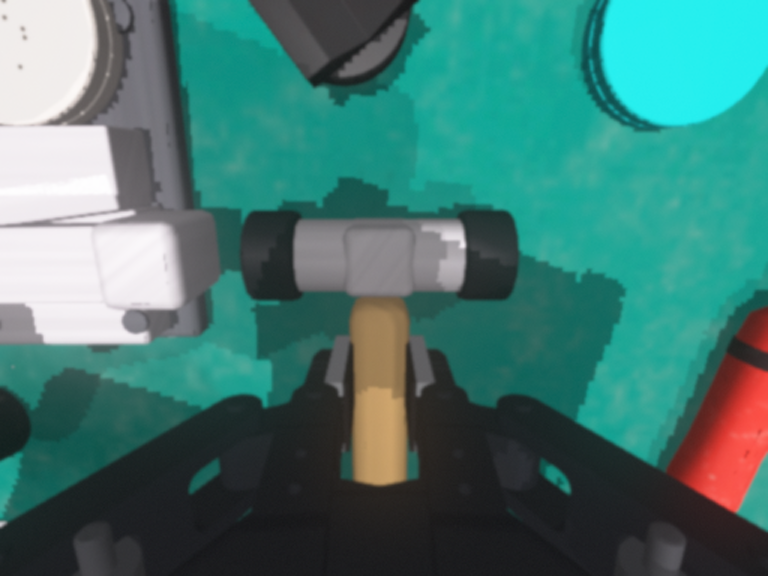

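The hammer is clear of the wedge face again. The third tap is next.

Request:
step_arm:
  moves:
    - [[-0.01, 0.5, 0], [0, 0, 0]]
    - [[-0.02, 0.35, 0], [0, 0, 0]]

```text
t: 15.48
tool_pos: [0.489, -0.0737, 0.0518]
tcp_rot: [0.001, 1.0, 0.022, -0.0]
wrist_force: [-3.2, -10.0, -3.7]
finger_gap: 0.0171
```

```bash
python3 st.py
```

```text
15.4833 T [-1.7415  0.5723 -0.137 ] F [-3.2142 -9.9754 -3.6985] [-0.2824  0.6331  2.0509 -0.0038  0.4572  1.2477] 0.01712742116986902 [ 0.489  -0.0737  0.0518]
yaw -87.47144586238399
```

Request:
step_arm:
  moves:
    - [[0, -0.7, 0], [0, 0, 0]]
    - [[0, 0, 0], [0, 0, 0]]

```text
t: 15.65
tool_pos: [0.4888, -0.0885, 0.0519]
tcp_rot: [0.001, 1.0, 0.024, -0.0]
wrist_force: [-0.2, -1.0, -4.1]
finger_gap: 0.0169
```

```bash
python3 st.py
```

```text
15.65 T [-0.0078 -0.0411  0.0323] F [-0.2399 -0.974  -4.055 ] [-0.3113  0.6346  2.0452 -0.0037  0.4619  1.2154] 0.016921685652740943 [ 0.4888 -0.0885  0.0519]
yaw -87.2886644135512
```

Request:
step_arm:
  moves:
    - [[-0.01, 0.5, 0], [0, 0, 0]]
    - [[-0.01, 0.3, 0], [0, 0, 0]]

```text
t: 15.82
tool_pos: [0.4873, -0.0696, 0.052]
tcp_rot: [0.002, 1.0, 0.023, -0.001]
wrist_force: [-33.9, -107.9, 4.4]
finger_gap: 0.017
```

```bash
python3 st.py
```

```text
15.8167 T [-18.0087   5.3889  -1.7825] F [ -33.9358 -107.9016    4.3574] [-0.2741  0.6315  2.0553 -0.0094  0.4559  1.2592] 0.017031328353756557 [ 0.4873 -0.0696  0.052 ]
yaw -87.36317120775526
```

The stop was hit hard (113 N), so I'm backing off at once.

Request:
step_arm:
  moves:
    - [[0, -0.5, 0], [0, 0, 0]]
    - [[0, -0.5, 0], [0, 0, 0]]
    - [[0, 0, 0], [0, 0, 0]]

```text
t: 16.07
tool_pos: [0.4865, -0.0929, 0.0522]
tcp_rot: [0.002, 1.0, 0.024, -0.002]
wrist_force: [-0.2, 0.4, -3.4]
finger_gap: 0.017
```

```bash
python3 st.py; python3 - <<'E'
from h import *
s=ctrl.state();f=save('wrist','w11');np.savez('pics/w11p.npz',p=s['tool_pos'],q=s['tcp_rot'])
E
```

```text
16.0667 T [-0.0119  0.0394 -0.028 ] F [-0.1724  0.3782 -3.3501] [-0.3195  0.6333  2.0476 -0.0124  0.4624  1.215 ] 0.016956305058234786 [ 0.4865 -0.0929  0.0522]
yaw -87.28132075985637
```

View pics/w11.png

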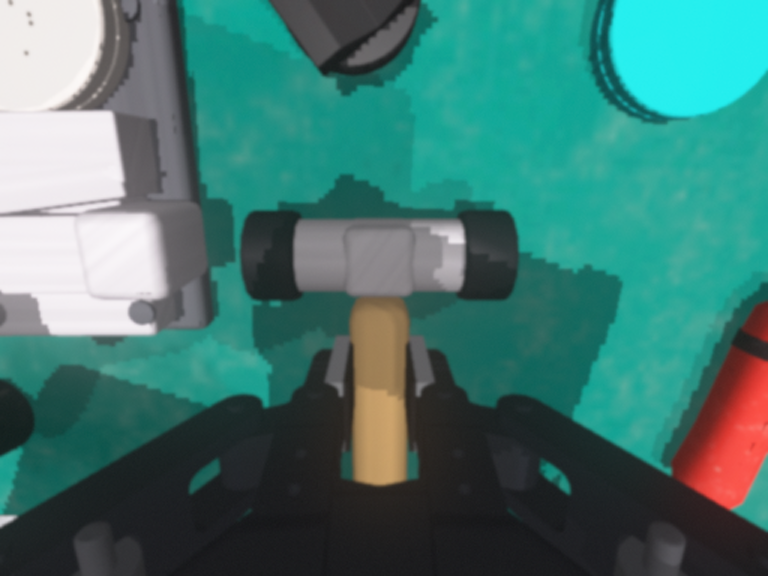

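```bash
python3 - <<'E'
from h import *
np.set_printoptions(precision=4,suppress=True)
print('t3 before');
for q in [(163,210),(183,306)]: print(wray('w10',*q,.05))
print('final')
for q in [(148,204),(168,298)]: print(wray('w11',*q,.05))
for q in [(203,203),(207,265)]: print(wray('w11',*q,.014))
E
```

```text
t3 before
[ 0.5433 -0.0328  0.05  ]
[ 0.5156 -0.036   0.05  ]
final
[ 0.5415 -0.0261  0.05  ]
[ 0.5146 -0.0292  0.05  ]
[ 0.5383 -0.0269  0.014 ]
[ 0.5156 -0.0269  0.014 ]
```

The face has moved about 33 mm, from y −0.061 to −0.027, and ended against a hard stop, so the wedge is home. I'll lift away and take the hammer back to its old free spot.

Request:
step_arm:
  moves:
    - [[0, -0.6, 0.2], [0, 0, 0]]
    - [[0, -0.3, 0.8], [0, 0, 0]]
    - [[0, 0, 0.9], [0, 0, 0]]
    - [[0, 0, 0.9], [0, 0, 0]]
    - [[0, 0, 0.9], [0, 0, 0]]
    - [[0, 0, 0.9], [0, 0, 0]]
    - [[0, 0, 0.9], [0, 0, 0]]
    - [[0, 0, 0.9], [0, 0, 0]]
    - [[0, 0, 0.8], [0, 0, 0]]
    - [[0, 0.5, 0.2], [0, 0, 0]]
    - [[0.05, 1, 0], [0, 0, 0.1]]
    - [[0.1, 1, 0], [0, 0, 0.1]]
    - [[0.1, 1, 0], [0, 0, 0.1]]
    - [[0.1, 1, 0], [0, 0, 0.1]]
    - [[0.1, 1, 0], [0, 0, 0.1]]
    - [[0.1, 1, 0], [0, 0, 0.1]]
    - [[0.1, 1, 0], [0, 0, 0.1]]
    - [[0.1, 1, 0], [0, 0, 0.1]]
    - [[0.15, 1, 0], [0, 0, 0.1]]
    - [[0.15, 1, 0], [0, 0, 0.1]]

```text
t: 17.78
tool_pos: [0.5019, 0.1796, 0.2439]
tcp_rot: [-0.002, 0.997, 0.071, -0.007]
wrist_force: [0.7, 0.3, -3.6]
finger_gap: 0.0172
```

Request:
step_arm:
  moves:
    - [[0.35, 0.95, 0], [0, -0.1, 0.1]]
    - [[0.35, 0.95, 0], [0, 0, 0.1]]
    - [[0.35, 0.95, 0], [0, 0, 0]]
    - [[0.35, 0.95, 0], [0, 0, 0]]
    - [[0.35, 0.95, 0], [0, 0, 0]]
    - [[0.35, 0.95, 0], [0, 0, 0]]
    - [[0.2, 0.5, -0.5], [0, 0, 0]]
    - [[0, 0, -0.9], [0, 0, 0]]
    - [[0, 0, -0.9], [0, 0, 0]]
    - [[0, 0, -0.9], [0, 0, 0]]
    - [[0, 0, -0.5], [0, 0, 0]]
    - [[0, 0, 0], [0, 0, 0]]

```text
t: 18.78
tool_pos: [0.5451, 0.363, 0.1432]
tcp_rot: [-0.002, 0.996, 0.088, -0.008]
wrist_force: [-0.4, 0.2, -2.6]
finger_gap: 0.0171
```

```bash
python3 st.py; python3 - <<'E'
from h import *
s=ctrl.state();f=save('wrist','w12');print(s['tcp_rot'])
f=save('top','t12')
cv2.imwrite('pics/t12c.png',cv2.resize(f['color'][155:250,185:315,::-1],None,fx=6,fy=6,interpolation=cv2.INTER_CUBIC))
E
```

```text
18.7833 T [-0.0171  0.031  -0.0686] F [-0.4383  0.1963 -2.6144] [0.4832 0.6566 1.5813 0.0123 0.917  1.8696] 0.01707943702591456 [0.5451 0.363  0.1432]
yaw -79.86261673107182
[-0.00194257  0.9960559   0.08834703 -0.00797941]
```

View pics/w12.png

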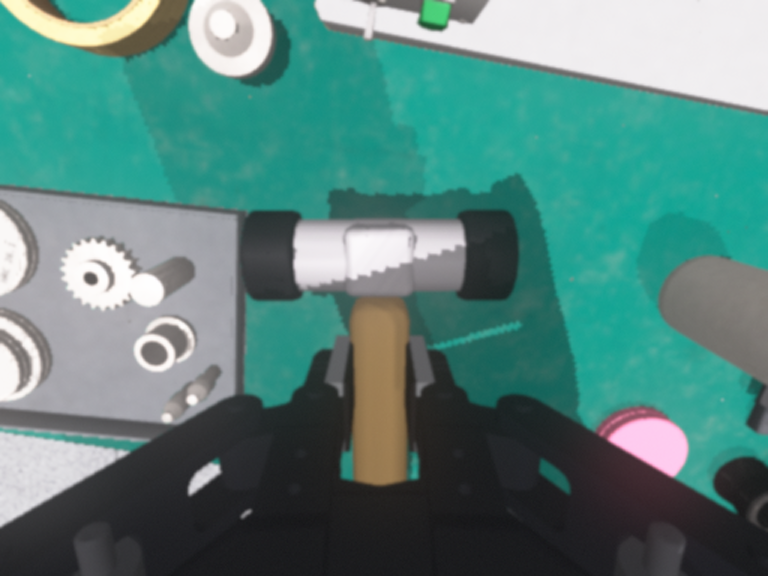

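View pics/t12c.png

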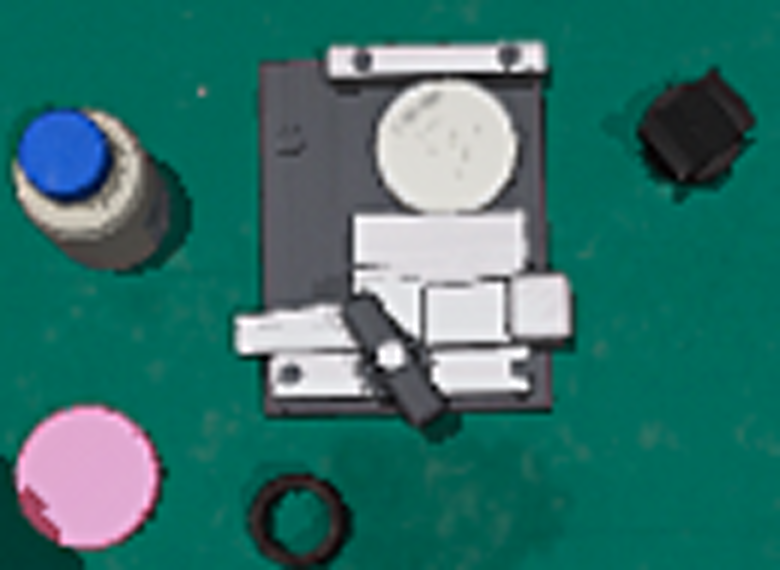

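The top view shows the wedge driven in (right edge moved from 654 to 571 in the crop), the jaw on the disc, the nut as I left it, and the bottle, anvil and loupe unmoved. Now I'll centre over the old hammer spot, level and lower.

Request:
step_arm:
  moves:
    - [[0.6, -0.45, -0.3], [-0.04, -0.18, 0]]
    - [[0.2, -0.1, -0.8], [0, 0, 0]]
    - [[0, 0, -0.8], [0, 0, 0]]
    - [[0, 0, -0.8], [0, 0, 0]]
    - [[0, 0, -0.4], [0, 0, 0]]
    - [[0, 0, 0], [0, 0, 0]]

```text
t: 19.38
tool_pos: [0.5712, 0.35, 0.0736]
tcp_rot: [-0.002, 0.996, 0.089, 0.009]
wrist_force: [-0.4, -1.2, -4.0]
finger_gap: 0.0171
```

Request:
step_arm:
  moves:
    - [[0, 0, -0.6], [-0.04, 0.2, 0]]
    - [[0, 0, -0.5], [0, 0, 0]]
    - [[0, 0, -0.1], [0, 0, 0]]
    - [[0, 0, 0], [0, 0, 0]]

```text
t: 19.72
tool_pos: [0.5736, 0.3505, 0.0466]
tcp_rot: [-0.002, 0.996, 0.088, 0.003]
wrist_force: [-1.1, 0.5, -2.9]
finger_gap: 0.017
```

Request:
step_arm:
  moves:
    - [[0, 0, -0.15], [0, 0, 0]]
    - [[0, 0, 0], [0, 0, 0]]

```text
t: 19.88
tool_pos: [0.5741, 0.3508, 0.0442]
tcp_rot: [-0.002, 0.996, 0.088, 0.004]
wrist_force: [-0.7, 0.2, -2.9]
finger_gap: 0.0172
```

Request:
step_arm:
  moves:
    - [[0, 0, -0.2], [0, 0.08, 0]]
    - [[0, 0, -0.1], [0, 0, 0]]
    - [[0, 0, 0], [0, 0, 0]]

```text
t: 20.13
tool_pos: [0.5746, 0.3512, 0.0377]
tcp_rot: [-0.003, 0.996, 0.089, 0.002]
wrist_force: [-0.0, -0.4, -3.5]
finger_gap: 0.0169
```

Request:
step_arm:
  moves:
    - [[0, 0, -0.1], [0, 0, 0]]
    - [[0, 0, 0], [0, 0, 0]]

```text
t: 20.3
tool_pos: [0.575, 0.3514, 0.0362]
tcp_rot: [-0.003, 0.996, 0.089, 0.002]
wrist_force: [-0.9, -0.6, -1.8]
finger_gap: 0.017
```

Request:
step_arm:
  moves:
    - [[0, 0, -0.06], [0, 0, 0]]
    - [[0, 0, 0], [0, 0, 0]]

```text
t: 20.47
tool_pos: [0.5752, 0.3516, 0.0364]
tcp_rot: [-0.004, 0.996, 0.089, 0.003]
wrist_force: [0.6, 0.1, -2.3]
finger_gap: 0.0172
```

Request:
step_arm:
  moves:
    - [[0, 0, 0], [0, 0, 0]]
    - [[0, 0, 0], [0, 0, 0]]
    - [[0, 0, 0], [0, 0, 0]]
    - [[0, 0, 0], [0, 0, 0]]
    - [[0, 0, 0], [0, 0, 0]]
    - [[0, 0, 0.3], [0, 0, 0]]
    - [[0, 0, 0.8], [0, 0, 0]]
    - [[0, 0, 0.9], [0, 0, 0]]
    - [[0, 0, 0.9], [0, 0, 0]]
    - [[0, 0, 0.9], [0, 0, 0]]
    - [[0, 0, 0.9], [0, 0, 0]]
    - [[0, 0, 0.9], [0, 0, 0]]
    - [[0, 0, 0], [0, 0, 0]]
  grip: -1

```text
t: 21.55
tool_pos: [0.5747, 0.3513, 0.1849]
tcp_rot: [-0.004, 0.996, 0.089, 0.003]
wrist_force: [0.4, 0.0, 0.6]
finger_gap: 0.0854
```

```bash
python3 st.py; python3 - <<'E'
from h import *
f=save('wrist','w13');f=save('scene','s13');f=save('top','t13')
E
```

```text
21.55 T [-0.0026 -0.0049 -0.0275] F [0.4388 0.05   0.6369] [0.4492 0.6273 1.5092 0.0055 0.9966 1.8396] 0.08536728143136564 [0.5747 0.3513 0.1849]
yaw -79.83495503888105
```

View pics/w13.png

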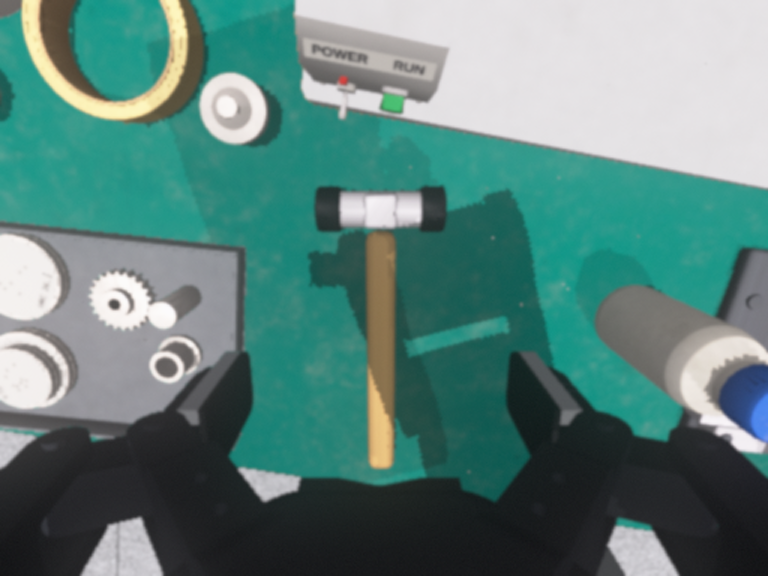

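View pics/s13.png

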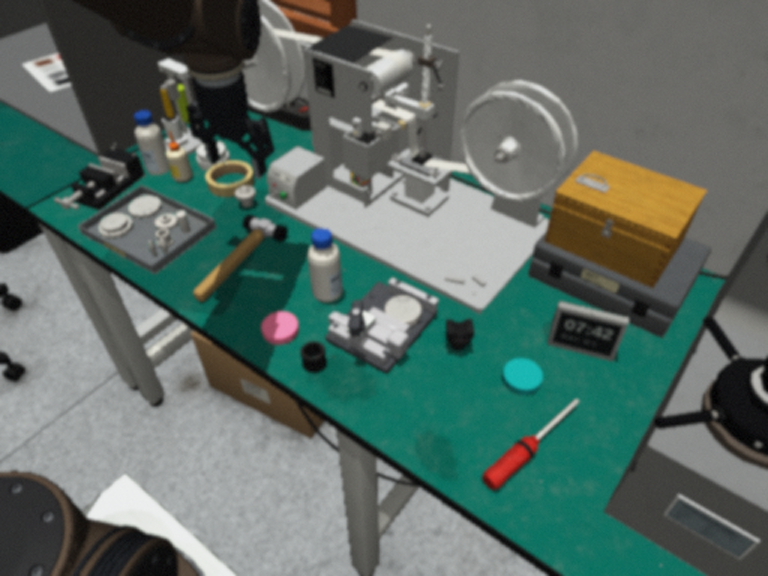

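View pics/t13.png

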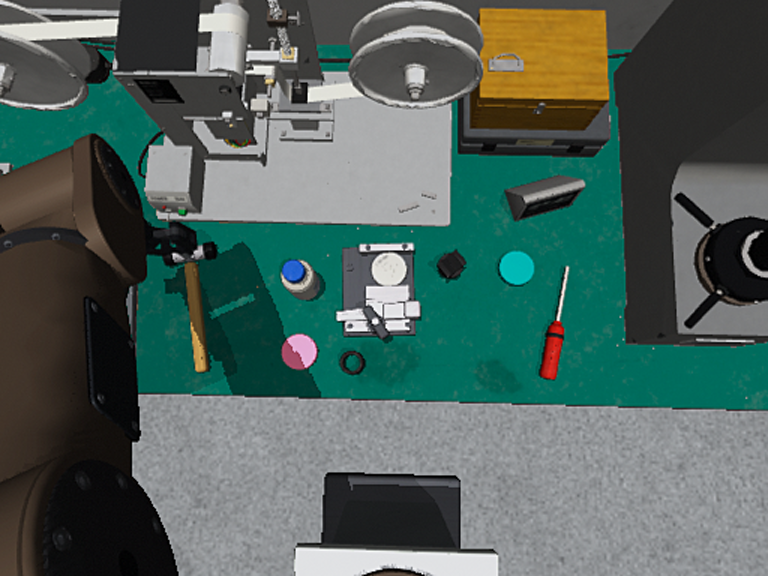

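```bash
python3 -c "
from plant import ctrl
print(ctrl.job_done())"
```

```text
the job is handed in; nothing more can be done
None
```

The job is done and handed in at about 21.7 s. The disc is gripped, with the wedge against its stop.

- **Nut:** I turned it clockwise 112°, from about 0.65 rad to its hard stop, where the torque rose to 2.4 N m. I then left it open. My first grip caught the hub under the bar, so I regripped on the bar itself before turning.
- **Wedge:** I drove it in with four hammer taps, drawing the hammer back 15–25 mm between them. The wedge face moved about 33 mm against the nominal 34 mm, which is within the camera error. In the top view the jaw had moved up to the disc, by roughly the distance expected at home.
- **Hammer:** It lies flat on the bench near its old spot, released and with the gripper clear. The last views show the bottle, V anvil, loupe, screwdriver and look-alikes where they were.

**Less clean points:**
- The second tap was long, about 17 mm rather than a centimetre.
- The last tap read 113 N at the stop, close to the 120 N limit. I only had the reading at the end of the move, so the peak could have been higher.

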